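Lock a maple blank in the cut-off jig with its two-step cam lever

ROBOT

A 6-joint arm with a two-finger parallel gripper is mounted at the origin on a cart in front of the work surface, level with it; the furniture and walls round the work are solid. World frame = base frame: x ahead of the robot, y to its left, z up, the work surface at z = 0. Lengths are in m, angles in rad, forces in N, time in s.
With the tool pointing down it reaches from about 0.35 to 0.975 m from the base axis. Payload 4.9 kg.
Tool frame: the origin (TCP) lies between the finger pads; the fingertips stand 25 mm ahead of it and the grasp point (between the pads) lies 6 mm ahead of it; z points along the fingers, y is the line along which they close (so a half turn about z gives the same grasp; the last joint's range is limited). The gripper opens to 85 mm and grips with 20 to 120 N. Pads are 22 mm wide; open, the fingers measure 114 mm over their backs; the gripper's body (76 mm by 85 mm) begins 54 mm behind the grasp point. The pads swing forward as they close: fully open they stand 13 mm farther back than shut.
Start: joints at [1.116, 0.053, 1.613, -0, 1.476, -0.119], TCP at [0.206, 0.59, 0.256] pointing down, gripper open.
Joint ranges: [-3.01, 3.01], [-1.01, 2.22], [0.06, 2.58], [-1.02, 4.17], [0.09, 2.62], [-3.14, 3.14]. Speed limits (rad/s): [2.57, 2.57, 3.14, 3.14, 3.14, 3.14].

INTERFACE

Orientations are given as a unit quaternion [w, x, y, z].
In Python, from plant import manip gives the robot as it stands.
- The arm moves only by the shell command python3 -m inch 'ROWS'. ROWS is JSON, a list of rows, each a list of 3 entries, a list of its own where there are three numbers: the shift along the tool's x, y, z in m, then the turn, a rotation vector about the tool's x, y, z in rad, then the opening, from 0 (shut) to 1 (fully open). A call has 1 to 8 rows; each row shifts and turns the commanded pose from where the row before left it, along the tool's axes as they then stand; what a row does not reach is not made up. A row lasts 1/10 s, in which the tool goes at most 50 mm and 8.59 degrees, less where a joint would pass 70% of its speed; a pose out of reach is approached as far as the arm can. A call with a gripper value outside its range is refused whole. The fingers move at their own pace and stop on an object; the grip force is fixed at half the most. Time passes only in rows, so rows that do not move let the fingers close. It gives the time, the measured TCP pose, the force, the opening and the grip force at its end, in the units of the state.
- manip.state(): the state, without advancing time (a new reading comes with each control period).
- manip.grab_frame(name): name is "scene" or "top" or "wrist"; returns (picture, depth): 384x512x3 uint8, red, green, blue; 384x512 float32, m along the optical axis (not along the pixel's ray), 0 where there is no reading.
- manip.camera_params(name): a dict with "camera_matrix" (3x3 intrinsics, pixels), "rvec" (rotation vector, rad) and "tvec" (3), from world to camera coordinates, as OpenCV has them. Camera axes: x right, y down, z forward; pixel columns grow to the right and rows downward; lengths in m; the calibration is good to about 2 mm. A picture is of the moment at which its call begins: read the wrist's pose just before it. camera_params takes no time and is no camera call; for the wrist camera it gives the pose at the moment of the call.
- manip.job_done(): hands the job in; it is judged then, once.
Trained networks look in the newest picture that a camera, given by its name, has taken for a name from the list of things; names that differ only in an ending like _2 or _b are one class to them, and where a whole thing is asked for, a point or a joint stands for the part that bears it (a point fixed in the world has none). Each returns a list of dicts, best first, with "score" (0 to 1); they miss things now and then, are a little off and sometimes report something else, mostly with a low value. They report only what shows in the picture. A call takes as long as a camera call.
- manip.look_for(camera, label): "point" ([x, y, z] in m, in world coordinates, good to about 4 mm: the middle of the surface that is visible of it).
The state is a dict: "time": time; "joint_pos": joint angles; "joint_vel": joint speeds; "joint_efforts": joint torques, N m; "tool_pos": TCP position; "tool_rot": TCP orientation; "contact_force": force on the tool from outside, world axes, zero at the start; "ft_torque": the same for the moment, N m; "gripper_width": opening from 0.0 (shut) to 1.0 (fully open); "grasp_force": force on a finger pad.
Only numpy, scipy, OpenCV 4.12 (cv2) and the standard library are available. Lean on these libraries where they do the work, as an engineer would, in place of code of your own. Each camera call takes 0.05 s, during which the arm holds its last target. There are 200 camera calls.

TASK

Get the maple blank ready for sawing in the cut-off jig by pushing with the fingertips only: push it endwise along the bed until its end rests against the steel length stop, then push the clamp lever round by its black knob, past the first notch, where the blank is only lightly held, and on to its last stop, so that the blank is locked against the fence. Do not grip or lift the blank, do not take the knob between the fingers, and leave the pencil and the other things on the bench where they are.

Things in the scene. Friction and masses are not known exactly. Their poses are not given: they have to be found in the camera images.
- jig: Cut-off jig screwed to the bench. Origin on the bench under the bed; x towards the fence, y along the bed, z up. Plywood bed 330 mm along y, x from -120 to 45 mm, top at z = 18 mm. Aluminium fence along the whole bed, its face (looking to -x) at x = 20 mm, its top at z = 64 mm. A grey clamp bracket, up to 71 mm high, stands on the -x side.
- pad: Sprung rubber-faced jaw pad of the clamp, 44 mm wide along the jig's y and 30 mm high, centred at jig y = -20 mm, 40 mm above the bench. The lever drives it towards the fence: light hold in the first notch (about 2 N), about 15 N on the blank at the last stop. Its frame is parallel to the jig's.
- blank: Loose maple blank 40 x 170 x 40 mm (x, y, z), 0.14 to 0.24 kg, lying on the bed between jaw and fence with its length along the jig's y. Origin at the centre of its underside, 18 mm above the bench. It starts 1 to 3 mm off the fence and 25 to 55 mm short of the stop.
- blank_push_end (a point): Centre of the blank's +y end face (40 x 40 mm), the end to push on, 38 mm above the bench.
- blank_stop_end (a point): Centre of the blank's -y end face, the end that must come against the stop; 38 mm above the bench.
- stop_face (a point): Centre of the face of the steel length stop clamped on the fence at the jig's -y end, 38 mm above the bench. The face is 34 mm wide and 42 mm high, at a right angle to the fence, and looks to the jig's +y. The stop is fixed; its place along the fence differs from run to run.
- lever (a joint): Clamp lever angle, rad, counter-clockwise from above: 0 = open stop (start, lever points to the robot side), 0.55 = first notch (light hold), 1.1 = last stop (locked, lever lies along the bed). A sprung roller on a star wheel makes the notches, with crests at 0.28 and 0.83: let go short of a crest, the lever springs back; past it, it runs on to the next notch. Takes up to 15 N at the knob.
- lever_knob (a point): Middle of the upright black knob at the lever's end: 25 mm in diameter, 79 to 113 mm above the bench, this point at 96 mm, 100 mm from the pivot. The lever arm under it is 16 mm wide, its top 72 mm above the bench. At the open stop the direction from pivot to knob is 138 degrees clockwise from the jig's +x, seen from above.
- lever_pivot (a point): The lever's pivot axis, at jig x = -80, y = -20 mm; this point 69 mm above the bench. The hub on it reaches 78 mm above the bench, and a steel star wheel of 34 mm radius lies under the lever.
- pencil: Flat red carpenter's pencil, 152 x 14 x 8 mm, lying on the front right of the jig's bed. Leave it.
- caliper: Steel spring caliper 65 x 140 x 9 mm lying in front of the jig to the left. Leave it.
- tape_measure: Yellow tape measure 34 x 70 x 62 mm standing to the left of the jig. Leave it.
- pen_blank_a: Reddish square pen blank 20 x 130 x 20 mm lying to the right front of the jig. Leave it.
- pen_blank_b: Dark square pen blank 20 x 128 x 20 mm lying to the right of the jig. Leave it.
- turned_box: Turned wooden box with a knobbed lid, 57 mm wide, 66 mm high, to the right. Leave it.

How it is judged:
On the way, in this order (a step that is already met when the one before it is completed fails the run):
1. the blank's end rests against the length stop (gap under 2 mm) while the lever is not yet at its last stop (y of blank_stop_end in the frame of stop_face below 0.002 m and value of joint lever below 0.95 rad), for 0.2 s.
2. the lever is at its last stop (value of joint lever above 1.05 rad), for 0.2 s.
At the end, for the whole second after the job is handed in: The lever stands at its last stop (over 1.05 rad); the blank lies on the bed, its end within 2 mm of the stop, flat against the fence (within 1.2 mm and 0.02 rad), the jaw pressing on it with over 8 N, at rest (value of joint lever above 1.05 rad and y of blank_stop_end in the frame of stop_face below 0.002 m and x of blank in the frame of jig above -0.0012 m and angle between the y axis of blank and the y axis of jig, either way round below 0.02 rad and z of blank in the frame of jig below 0.021 m and contact force between pad and blank above 8 N and linear speed of blank below 0.01 m/s); the robot touches nothing.
It fails at once if the blank is lifted off the bed or tipped (z of blank in the frame of jig above 0.026 m or angle between blank's own z axis and vertical above 0.15 rad).
It fails at once if the blank is taken between the fingers (x of the grasp point in the frame of blank between -0.015 and 0.015 m and y of the grasp point in the frame of blank between -0.08 and 0.08 m and z of the grasp point in the frame of blank below 0.038 m).
It fails at once if the knob is taken between the fingers (distance between the grasp point and lever_knob below 0.012 m).
It fails at once if a bystander is pushed aside (over 15 mm) (distance of any of pencil, caliper, tape_measure, pen_blank_a, pen_blank_b, turned_box from where it was at the start of the episode above 0.015 m).
It also fails if it takes over 51 s, if anything falls off the work surface, if the arm or the gripper's body presses on something with over 40 N, if the wrist force passes 120 N, or if a joint passes its speed limit or range.

## Working session

There is one attempt and no reset: what is moved stays moved. The work goes in short steps, Python scripts to look and compute and a shell command to move; the robot and the scene stay as the last step left them, time stands still between calls to the robot, and variables do not carry over. Pictures are saved under pics/ and viewed, at most 10 in all, crops included, and the job is handed in when it is done.

```bash
ls; mkdir -p pics; cat > h.py <<'E'
import numpy as np, cv2
from plant import manip
def cam(n):
    p=manip.camera_params(n); return np.array(p["camera_matrix"]),cv2.Rodrigues(np.array(p["rvec"],float))[0],np.array(p["tvec"],float).ravel()
def cloud(n,d):
    K,R,t=cam(n); v,u=np.indices(d.shape)
    P=np.stack([(u-K[0,2])/K[0,0]*d,(v-K[1,2])/K[1,1]*d,d],-1)
    W=(P-t)@R; W[d==0]=np.nan; return W
def px(n,X):
    K,R,t=cam(n); p=K@(R@np.array(X,float)+t); return p[:2]/p[2]
E
python3 - <<'E'
from h import *
np.set_printoptions(precision=4,suppress=True)
for n in("top","scene"):
    im,d=manip.grab_frame(n); cv2.imwrite(f"pics/{n}.png",im[:,:,::-1]); np.savez(f"{n}.npz",im=im,d=d,W=cloud(n,d))
    for l in["jig","blank","lever_knob","lever_pivot","pad","stop_face","pencil","blank_push_end"]:
        try: print(n,l,[(np.round(r["point"],4),round(r["score"],2)) for r in manip.look_for(n,l)[:2]])
        except Exception as e: print(n,l,e)
s=manip.state();print(s)
E
```

```text
pics
top jig [(array([ 0.5568, -0.1515,  0.0194]), 0.7)]
top blank [(array([ 0.6086, -0.1391,  0.0574]), 0.8)]
top lever_knob [(array([ 0.5174, -0.1728,  0.0718]), 0.91), (array([ 0.479 , -0.2647,  0.0214]), 0.6)]
top lever_pivot [(array([ 0.5638, -0.153 ,  0.0203]), 0.86)]
top pad [(array([ 0.5164, -0.1712,  0.0727]), 0.64)]
top stop_face [(array([ 0.6014, -0.2726,  0.0796]), 0.71)]
top pencil [(array([ 0.4823, -0.2649,  0.0214]), 0.45)]
top blank_push_end [(array([ 0.6046, -0.1369,  0.0546]), 0.78)]
scene jig [(array([ 0.5496, -0.1823,  0.0205]), 0.94)]
scene blank [(array([ 0.6015, -0.1525,  0.0561]), 0.9)]
scene lever_knob [(array([ 0.5131, -0.1799,  0.0711]), 0.68)]
scene lever_pivot [(array([ 0.5511, -0.1839,  0.0179]), 0.7)]
scene pad [(array([ 0.5706, -0.1759,  0.0493]), 0.54)]
scene stop_face [(array([ 0.5949, -0.276 ,  0.0661]), 0.75)]
scene pencil [(array([ 0.4807, -0.2633,  0.0247]), 0.71), (array([ 0.5714, -0.1725,  0.0481]), 0.4)]
scene blank_push_end [(array([ 0.6016, -0.1506,  0.0582]), 0.57)]
{'time': 0.9, 'joint_pos': array([ 1.116 ,  0.0527,  1.6129,  0.    ,  1.476 , -0.119 ]), 'joint_vel': array([-0.001 ,  0.0025, -0.0011, -0.002 , -0.0033, -0.0003]), 'joint_efforts': array([ -0.0008, -39.3684, -37.0465,  -0.0003,   0.0005,  -0.    ]), 'tool_pos': array([0.2059, 0.5901, 0.2563]), 'tool_rot': array([-0.    ,  0.1671,  0.9859,  0.    ]), 'contact_force': array([ 0.9264, -0.266 , -0.0731]), 'ft_torque': array([ 0.0135, -0.0091, -0.0113]), 'grasp_force': 0.0, 'gripper_width': 1.0004071015407305}
```

View pics/top.png

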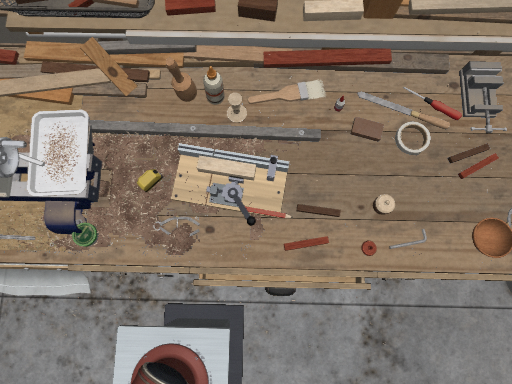

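View pics/scene.png

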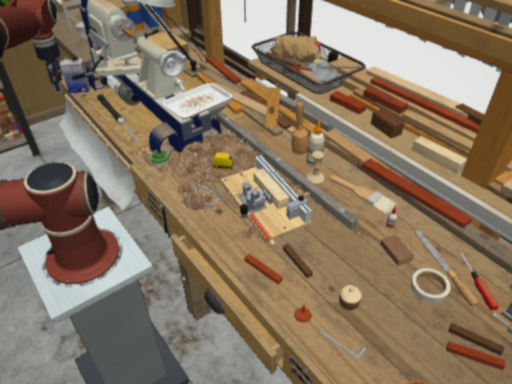

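```bash
python3 - <<'E'
from h import *
np.set_printoptions(precision=4,suppress=True)
for n in("top","scene"):
    z=np.load(n+".npz");W=z["W"];d=z["d"];im=z["im"].astype(int)
    m=(W[...,0]>.4)&(W[...,0]<.72)&(W[...,1]>-.42)&(W[...,1]<.08)
    def show(nm,q):
        q=q.copy().astype(np.uint8); k,lab,st,_=cv2.connectedComponentsWithStats(q)
        for i in range(1,k):
            if st[i,4]>25:
                P=W[lab==i]; r=cv2.minAreaRect(P[:,:2].astype(np.float32)*1000)
                print(n,nm,st[i].tolist(),"med",np.median(P,0),"rect",np.round(r[0],1),np.round(r[1],1),round(r[2],2),"rgb",np.median(im[lab==i],0))
    Z=W[...,2]
    show("z58",m&(abs(Z-.058)<.0025)); show("z64",m&(abs(Z-.0645)<.0025)); show("z72",m&(abs(Z-.072)<.003)); show(">82",m&(Z>.082)&(Z<.13)); show("bed",m&(abs(Z-.018)<.004))
E
```

```text
top z58 [197, 154, 61, 24, 527] med [ 0.6111 -0.1417  0.0577] rect [ 614.3 -140.6] [173.3  49.2] 81.8 rgb [209. 189. 163.]
top z64 [178, 143, 36, 13, 178] med [ 0.6573 -0.0516  0.0637] rect [658.2 -46.9] [103.5  23. ] 81.05 rgb [180. 184. 189.]
top z64 [214, 149, 56, 16, 261] med [ 0.6371 -0.1878  0.064 ] rect [ 637.4 -183.5] [162.4  22.2] 81.13 rgb [179. 186. 190.]
top z64 [278, 160, 11, 8, 46] med [ 0.6185 -0.3078  0.0639] rect [ 619.8 -304.8] [29.5 21.2] 89.7 rgb [183.  190.  193.5]
top z64 [213, 182, 29, 20, 158] med [ 0.5337 -0.1491  0.0642] rect [ 527.6 -149.3] [57.2 71.8] 30.26 rgb [149. 150. 160.]
top z72 [267, 162, 10, 15, 83] med [ 0.5992 -0.2702  0.0717] rect [ 600.5 -271.6] [21.4 45.7] 81.79 rgb [149. 150. 160.]
top z72 [228, 188, 23, 31, 169] med [ 0.5042 -0.1779  0.0714] rect [ 498.7 -178.1] [99.5 28.3] 28.55 rgb [68. 69. 74.]
top >82 [270, 157, 7, 7, 38] med [ 0.623  -0.2747  0.0878] rect [ 622.9 -274.6] [16.8 17.2] 0.87 rgb [48. 48. 50.]
top >82 [247, 216, 9, 10, 70] med [ 0.4441 -0.2163  0.1097] rect [ 445.6 -216.2] [23.9 21.8] 1.23 rgb [30.5 30.5 29. ]
top bed [157,
[... 1861 characters left out ...]
.5526 -0.0256  0.0191] rect [576.6 -56. ] [151.1 149.1] 83.24 rgb [212. 179. 124.]
scene bed [309, 193, 44, 35, 81] med [ 0.7123 -0.3353  0.0184] rect [ 710.9 -319.6] [ 10.8 197.4] 0.19 rgb [76. 73. 67.]
scene bed [252, 200, 59, 38, 853] med [ 0.5469 -0.256   0.019 ] rect [ 566.1 -235.2] [157.8 142.4] 82.27 rgb [218. 185. 128.]
scene bed [247, 211, 18, 26, 47] med [ 0.4785 -0.2258  0.0183] rect [ 479.9 -226.5] [114.8  11.6] 75.84 rgb [155. 114.  79.]
scene bed [283, 243, 17, 20, 109] med [ 0.4934 -0.3845  0.0198] rect [ 496.3 -384.9] [72.7 23.2] 82.87 rgb [96. 67. 44.]
scene bed [262, 262, 15, 14, 36] med [ 0.4043 -0.4042  0.02  ] rect [ 405.6 -391.4] [11.2 56.2] 1.11 rgb [153.   80.5  49. ]
```

The top view shows the jig at about (172–290, 145–215), yawed about -8.5°. The blank is at (227,167), the stop at (272,167), and the knob at (251,220). The depth clouds agree with the known heights: blank top 58 mm, fence 64 mm, lever 72 mm, knob about 110 mm. The gap to the stop is about 36 mm. I'll close the gripper and move to a hover point beyond the blank's +y end.

```bash
cat >> h.py <<'E'
from scipy.spatial.transform import Rotation as Ro
O=np.array([.6105,-.1538]); TH=np.radians(-8.5); JX=np.array([np.cos(TH),np.sin(TH)]); JY=np.array([-JX[1],JX[0]])
def w(jx,jy): return O+jx*JX+jy*JY
def rel(xy,z,yaw=None):
    "yaw: wanted world angle (deg) of tool x; prints shift in tool axes, then turn about tool axes"
    s=manip.state(); q=s["tool_rot"]; R=Ro.from_quat([q[1],q[2],q[3],q[0]]); p=np.array(s["tool_pos"])
    print("t",round(s["time"],2),"pos",p.round(4),"F",np.round(s["contact_force"],1),"jig",((p[:2]-O)@JX).round(4),((p[:2]-O)@JY).round(4))
    print("shift",R.inv().apply(np.array([*xy,z])-p).round(4))
    if yaw is not None:
        y=np.radians(yaw); T=Ro.from_matrix(np.array([[np.cos(y),np.sin(y),0],[np.sin(y),-np.cos(y),0],[0,0,-1]]).T)
        print("turn",(R.inv()*T).as_rotvec().round(4))
E
A='[[-0.0399,-0.0288,0],[0,0,0],0]'
python3 -m inch '[[[-0.0399,-0.0288,0],[0,0,0],0],[[-0.0399,-0.0288,0],[0,0,0],0],[[-0.0399,-0.0288,0],[0,0,0],0],[[-0.0399,-0.0288,0],[0,0,0],0],[[-0.0399,-0.0288,0],[0,0,0],0],[[-0.0399,-0.0288,0],[0,0,0],0],[[-0.0399,-0.0288,0],[0,0,0],0],[[-0.0399,-0.0288,0],[0,0,0],0]]'
python3 -m inch '[[[-0.0399,-0.0288,0],[0,0,0],0],[[-0.0399,-0.0288,0],[0,0,0],0],[[-0.0399,-0.0288,0],[0,0,0],0],[[-0.0399,-0.0288,0],[0,0,0],0],[[-0.0399,-0.0288,0],[0,0,0],0],[[-0.0399,-0.0288,0],[0,0,0],0],[[0,0,0],[0,0,-0.0935],0],[[0,0,0],[0,0,-0.0935],0]]'
python3 - <<'E'
from h import *
rel(w(-.002,.140),.15,171.5)
im,d=manip.grab_frame("wrist"); cv2.imwrite("pics/w1.png",im[:,:,::-1]); np.savez("w1.npz",im=im,d=d,W=cloud("wrist",d))
E
```

```text
time: 1.7
tool_pos: [0.4322, 0.2656, 0.2567]
tool_rot: [0.0, 0.167, 0.986, 0.0]
contact_force: [0.9, 1.2, 0.8]
gripper_width: 0.003
grasp_force: 0.0
time: 2.5
tool_pos: [0.6011, 0.0236, 0.256]
tool_rot: [-0.0, 0.074, 0.997, 0.0]
contact_force: [-0.2, 1.7, 0.7]
gripper_width: -0.003
grasp_force: 0.0
t 2.5 pos [0.6011 0.0236 0.256 ] F [-0.2  1.7  0.7] jig -0.0355 0.174
shift [-0.0335 -0.0341  0.1059]
turn [ 0.0001 -0.0007  0.0006]
```

View pics/w1.png

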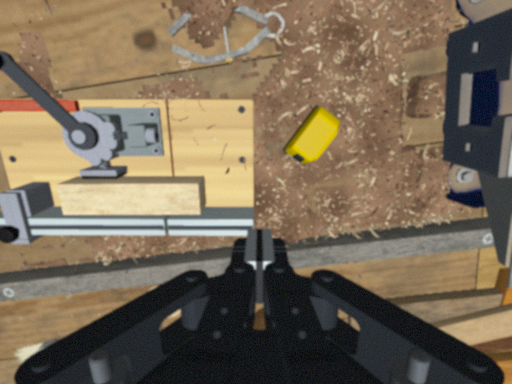

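The wrist view shows the jig from the side. The blank spans (62–204, 177–215), the stop and its dark knob are at the left around (20,210), the pivot is at (82,135), and the lever runs up-left. The tape is at (315,135), clear of the path. I'll refine the jig-frame numbers from this view while I move on.

```bash
python3 - <<'E'
from h import *
z=np.load("w1.npz");W=z["W"];Z=W[...,2]
def show(nm,q,box):
    u0,v0,u1,v1=box; M=np.zeros_like(q);M[v0:v1,u0:u1]=q[v0:v1,u0:u1]
    P=W[M]; x=(P[:,:2]-O)@JX*1000; y=(P[:,:2]-O)@JY*1000; r=cv2.minAreaRect(P[:,:2].astype(np.float32)*1000)
    print(nm,len(P),"x",np.percentile(x,[1,50,99]).round(1),"y",np.percentile(y,[1,50,99]).round(1),"z",np.median(P[:,2]).round(4),np.round(r[2],2),np.round(r[1],1))
show("blank",abs(Z-.058)<.0025,(50,170,215,220))
show("fence",abs(Z-.064)<.003,(30,200,260,245))
show("stop",abs(Z-.072)<.004,(0,170,60,250))
show("bed",abs(Z-.018)<.003,(170,95,260,205))
show("hub",(Z>.075)&(Z<.083),(60,110,110,150))
E
python3 -m inch '[[[-0.0335,-0.0341,0],[0,0,0],0],[[0,0,0.045],[0,0,0],0],[[0,0,0.045],[0,0,0],0],[[0,0,0],[0,0,0],0]]'
python3 -c "
from h import *
rel(w(-.002,.140),.065,171.5)"
```

```text
blank 4515 x [-36.7  -3.9  20.3] y [-67.3  13.3 101.1] z 0.0593 80.67 [205.9  60.5]
fence 3812 x [17.4 29.3 41.8] y [-106.    26.6  162.8] z 0.0654 83.34 [276.4  50.7]
stop 1020 x [-15.   11.7  49.5] y [-126.6 -112.  -104.7] z 0.0742 85.25 [27.1 65.8]
bed 7457 x [-119.   -62.8   15. ] y [ 59.5 118.3 165.6] z 0.0195 78.72 [112.3 141.1]
hub 288 x [-93.2 -80.7 -68.6] y [-30.8 -16.6  -5.5] z 0.0783 7.34 [38.5 26.3]
time: 2.95
tool_pos: [0.6238, -0.0128, 0.1582]
tool_rot: [-0.007, 0.075, 0.997, 0.0]
contact_force: [-1.2, 0.5, -0.4]
gripper_width: 0.0
grasp_force: 0.0
t 2.95 pos [ 0.6238 -0.0128  0.1582] F [-1.2  0.5 -0.4] jig -0.0077 0.1414
shift [-0.007  -0.0014  0.0931]
turn [-0.0001 -0.0145 -0.0019]
```

```bash
python3 -m inch '[[[-0.006,0,0.046],[0,0,0],0],[[0,0,0.046],[0,0,0],0],[[0,0,0],[0,0,0],0],[[0,0,0],[0,0,0],0]]'
python3 -c "
from h import *
rel(w(-.001,.120),.065,171.5)"
```

```text
time: 3.35
tool_pos: [0.6349, -0.014, 0.0758]
tool_rot: [0.0, 0.074, 0.997, -0.0]
contact_force: [0.3, -0.8, 0.7]
gripper_width: 0.003
grasp_force: 0.0
t 3.35 pos [ 0.6349 -0.014   0.0758] F [ 0.3 -0.8  0.7] jig 0.0035 0.1419
shift [ 0.0045 -0.0219  0.0108]
turn [-0.      0.0003 -0.0004]
```

```bash
python3 -m inch '[[[0.005,0,0.010],[0,0,0],0],[[0,-0.010,0],[0,0,0],0],[[0,-0.010,0],[0,0,0],0],[[0,-0.006,0],[0,0,0],0],[[0,-0.004,0],[0,0,0],0],[[0,-0.004,0],[0,0,0],0],[[0,-0.004,0],[0,0,0],0],[[0,0,0],[0,0,0],0]]'
python3 -c "
from h import *
rel(w(-.001,.082),.065,171.5)"
```

```text
time: 4.15
tool_pos: [0.6238, -0.0517, 0.0643]
tool_rot: [-0.0, 0.075, 0.997, -0.0]
contact_force: [-0.3, -0.3, -0.2]
gripper_width: 0.003
grasp_force: 0.0
t 4.15 pos [ 0.6238 -0.0517  0.0643] F [-0.3 -0.3 -0.2] jig -0.0019 0.103
shift [-0.0009 -0.021  -0.0007]
turn [-0.0005 -0.0001 -0.0008]
```

```bash
python3 -m inch '[[[0,-0.004,0],[0,0,0],0],[[0,-0.004,0],[0,0,0],0],[[0,-0.004,0],[0,0,0],0],[[0,-0.003,0],[0,0,0],0],[[0,0,0],[0,0,0],0]]'
python3 -c "
from h import *
rel(w(-.001,.082),.065,171.5)
im,d=manip.grab_frame('top'); cv2.imwrite('pics/t2.png',cv2.resize(im[130:230,150:310,::-1],(800,500)))"
```

```text
time: 4.65
tool_pos: [0.6215, -0.0665, 0.0642]
tool_rot: [-0.0, 0.075, 0.997, -0.0]
contact_force: [-0.1, -0.6, 0.3]
gripper_width: -0.001
grasp_force: 0.0
t 4.65 pos [ 0.6215 -0.0665  0.0642] F [-0.1 -0.6  0.3] jig -0.002 0.0879
shift [-0.001  -0.0059 -0.0008]
turn [-0.0005 -0.0002 -0.0009]
```

View pics/t2.png

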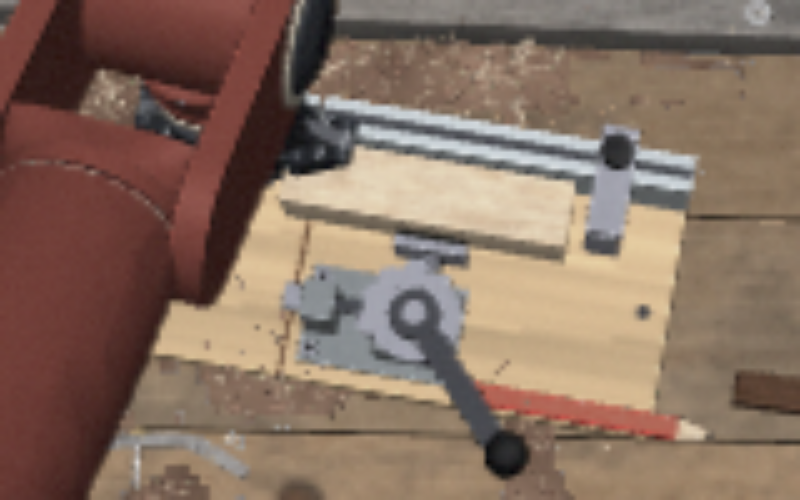

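The blank has moved. Its end is at crop (570,220) and the stop face at about (590,215), so roughly 8–12 mm remain. I'll keep pushing slowly until I feel the stop.

```bash
python3 -m inch '[[[0,-0.003,0],[0,0,0],0],[[0,-0.002,0],[0,0,0],0],[[0,-0.002,0],[0,0,0],0],[[0,0,0],[0,0,0],0]]'
python3 -m inch '[[[0,-0.0015,0],[0,0,0],0],[[0,-0.0015,0],[0,0,0],0],[[0,0,0],[0,0,0],0]]'
python3 -c "
from h import *
rel(w(-.001,.082),.065,171.5)"
```

```text
time: 5.1
tool_pos: [0.6205, -0.0732, 0.0642]
tool_rot: [-0.0, 0.074, 0.997, -0.0]
contact_force: [0.5, 0.7, -0.4]
gripper_width: -0.002
grasp_force: 0.0
time: 5.4
tool_pos: [0.6202, -0.076, 0.0643]
tool_rot: [-0.0, 0.074, 0.997, -0.0]
contact_force: [1.0, -0.4, -0.2]
gripper_width: -0.002
grasp_force: 0.0
t 5.4 pos [ 0.6202 -0.076   0.0643] F [ 1.  -0.4 -0.2] jig -0.0019 0.0784
shift [-0.0009  0.0036 -0.0007]
turn [-0.0002 -0.     -0.0005]
```

```bash
for i in 1; do python3 -m inch '[[[0,-0.0015,0],[0,0,0],0],[[0,-0.001,0],[0,0,0],0],[[0,0,0],[0,0,0],0]]'
python3 -c "
from h import *
im,d=manip.grab_frame('top'); cv2.imwrite('pics/t3.png',cv2.resize(im[140:190,200:300,::-1],(800,400)))
im,d=manip.grab_frame('scene'); print(manip.state()['contact_force'])
W=cloud('scene',d);q=W[150:240,235:320].reshape(-1,3);x=(q[:,:2]-O)@JX;y=(q[:,:2]-O)@JY
b=(abs(q[:,2]-.058)<.003)&(x<.012)&(x>-.015);s=(q[:,2]>.066)&(q[:,2]<.08)&(x<.01)&(x>-.015)&(y<-.07)
print(np.percentile(y[b],[1,50,99]),np.percentile(y[s],[1,99]))"; done
```

```text
time: 5.7
tool_pos: [0.62, -0.077, 0.0643]
tool_rot: [0.0, 0.074, 0.997, 0.001]
contact_force: [1.3, 5.3, -0.1]
gripper_width: -0.0
grasp_force: 2.8
[ 0.97052924  5.88862407 -0.33691099]
[-0.12846462 -0.02591978  0.07371347] [-0.13002201 -0.10581896]
```

View pics/t3.png

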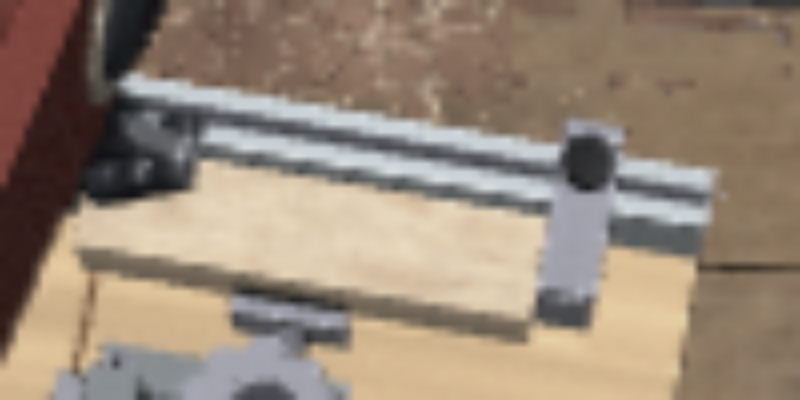

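The blank's end meets the stop at crop (540,250), and the wrist reads about 6 N of reaction along +y, so step 1 is met. Next I'll back off, rise and move behind the knob.

```bash
python3 -m inch '[[[0,0,0],[0,0,0],0],[[0,0,0],[0,0,0],0],[[0,0.010,0],[0,0,0],0],[[0,0.015,0],[0,0,0],0],[[0,0,-0.045],[0,0,0],0],[[0,0,-0.045],[0,0,0],0],[[0,0,-0.045],[0,0,0],0],[[0,0,0],[0,0,0],0]]'
python3 -c "
from h import *
im,d=manip.grab_frame('top');W=cloud('top',d)
q=W[212:232,240:262].reshape(-1,3);q=q[(q[:,2]>.1)&(q[:,2]<.12)];print('knob',len(q),(q.max(0)+q.min(0))/2)
piv=w(-.08,-.02); t=np.radians(-146.5); k=piv+.1*np.array([np.cos(t),np.sin(t)]); print('knob model',k)
rel(k-.04*np.array([-np.sin(t),np.cos(t)]),.2,123.5)"
```

```text
time: 6.6
tool_pos: [0.6279, -0.0536, 0.2089]
tool_rot: [0.008, 0.074, 0.997, -0.001]
contact_force: [0.9, 0.1, 0.5]
gripper_width: 0.003
grasp_force: 0.0
knob 65 [ 0.44593216 -0.21624717  0.10839425]
knob model [ 0.44503396 -0.21694926]
t 6.65 pos [ 0.6262 -0.0533  0.2049] F [-0.2  0.2 -0.2] jig 0.0007 0.1017
shift [ 0.1819 -0.1589  0.0033]
turn [0.0032 0.0094 0.838 ]
```

```bash
python3 -m inch '[[[0.0303,-0.0265,0],[0,0,0],0],[[0.0303,-0.0265,0],[0,0,0],0],[[0.0303,-0.0265,0],[0,0,0],0],[[0.0303,-0.0265,0],[0,0,0],0],[[0.0303,-0.0265,0],[0,0,0],0],[[0.0303,-0.0265,0],[0,0,0],0],[[0,0,0],[0,0,0.1397],0],[[0,0,0],[0,0,0.1397],0]]'
python3 -m inch '[[[0,0,0],[0,0,0.1397],0],[[0,0,0],[0,0,0.1397],0],[[0,0,0],[0,0,0.1397],0],[[0,0,0],[0,0,0.1397],0],[[0,0,0],[0,0,0],0]]'
python3 -c "
from h import *
piv=w(-.08,-.02); t=np.radians(-146.5); k=piv+.1*np.array([np.cos(t),np.sin(t)])
rel(k-.04*np.array([-np.sin(t),np.cos(t)]),.112,123.5)"
```

```text
time: 7.45
tool_pos: [0.4187, -0.1838, 0.1977]
tool_rot: [-0.001, 0.216, 0.976, 0.0]
contact_force: [0.7, -0.2, 0.1]
gripper_width: -0.001
grasp_force: 0.0
time: 7.95
tool_pos: [0.4196, -0.1831, 0.1977]
tool_rot: [-0.001, 0.473, 0.881, -0.0]
contact_force: [0.0, -1.1, -0.7]
gripper_width: 0.001
grasp_force: 0.0
t 7.95 pos [ 0.4196 -0.1831  0.1977] F [ 0.  -1.1 -0.7] jig -0.1844 -0.0572
shift [-0.0025  0.0026  0.0857]
turn [-0.0013 -0.0024 -0.0002]
```

```bash
python3 -m inch '[[[0,0.0026,0.043],[0,0,0],0],[[0,0,0.043],[0,0,0],0],[[0,0,0],[0,0,0],0],[[-0.008,0,0],[0,0,0],0],[[-0.006,0,0],[0,0,0],0],[[-0.003,0,0],[0,0,0],0],[[0,0,0],[0,0,0],0]]'
python3 -c "
from h import *
piv=w(-.08,-.02); t=np.radians(-146.5); k=piv+.1*np.array([np.cos(t),np.sin(t)])
rel(k-.023*np.array([-np.sin(t),np.cos(t)]),.112,123.5)"
```

```text
time: 8.65
tool_pos: [0.4328, -0.1972, 0.1154]
tool_rot: [0.001, 0.474, 0.881, 0.0]
contact_force: [-2.1, 4.5, 2.8]
gripper_width: 0.002
grasp_force: 2.0
t 8.65 pos [ 0.4328 -0.1972  0.1154] F [-2.1  4.5  2.8] jig -0.1693 -0.0692
shift [-0.0002 -0.0007  0.0034]
turn [ 0.0014  0.0013 -0.001 ]
```

Contact with the knob is about 5 N. Now I'll follow the arc about the pivot, turning the tool with the lever.

```bash
python3 -m inch '[[[-0.008,-0.0015,0],[0,0,-0.08],0],[[-0.008,-0.0015,0],[0,0,-0.08],0],[[-0.008,-0.0015,0],[0,0,-0.08],0],[[-0.008,-0.0015,0],[0,0,-0.08],0],[[-0.008,-0.0015,0],[0,0,-0.08],0],[[-0.008,-0.0015,0],[0,0,-0.08],0],[[-0.008,-0.0015,0],[0,0,-0.08],0],[[0,0,0],[0,0,0],0]]'
cat > k.py <<'E'
from h import *
import sys
im,d=manip.grab_frame('top');W=cloud('top',d)
q=W[170:235,225:300].reshape(-1,3);x=(q[:,:2]-O)@JX;q=q[(q[:,2]>.1)&(q[:,2]<.118)&(x<0)]
piv=w(-.08,-.02)
if len(q)>10:
    c=(q.max(0)+q.min(0))/2; print('knob',len(q),c,'lever',np.arctan2(*(c[:2]-piv)[::-1])+np.radians(146.5))
s=manip.state();p=s["tool_pos"][:2]-piv; print("tool r,angle of knob if in contact",np.hypot(*p),np.arctan2(p[1],p[0])+np.radians(146.5)+np.arctan2(.023,.1))
a=float(sys.argv[1]); t=np.radians(-146.5)+a; k=piv+.1*np.array([np.cos(t),np.sin(t)])
rel(k-.023*np.array([-np.sin(t),np.cos(t)]),.112,123.5+np.degrees(a))
E
python3 k.py 0.56
```

```text
time: 9.45
tool_pos: [0.4658, -0.2426, 0.1143]
tool_rot: [0.0, 0.212, 0.977, -0.0]
contact_force: [-2.9, 0.3, 1.8]
gripper_width: 0.001
grasp_force: 1.1
tool r,angle of knob if in contact 0.10220030648517461 0.5506116309417735
t 9.5 pos [ 0.4656 -0.2424  0.1142] F [-2.4  0.9  0.7] jig -0.1302 -0.109
shift [-0.0008 -0.0006  0.0022]
turn [-0.0009  0.0014 -0.0024]
```

```bash
python3 -m inch '[[[-0.008,-0.0015,0],[0,0,-0.08],0],[[-0.008,-0.0015,0],[0,0,-0.08],0],[[-0.008,-0.0015,0],[0,0,-0.08],0],[[-0.008,-0.0015,0],[0,0,-0.08],0],[[-0.008,-0.0015,0],[0,0,-0.08],0],[[-0.008,-0.0015,0],[0,0,-0.08],0],[[-0.005,-0.001,0],[0,0,-0.05],0],[[0,0,0],[0,0,0],0]]'
python3 k.py 1.1
```

```text
time: 10.3
tool_pos: [0.5154, -0.2623, 0.1139]
tool_rot: [0.001, -0.051, 0.999, -0.001]
contact_force: [-1.5, -0.0, -1.2]
gripper_width: -0.001
grasp_force: 0.0
tool r,angle of knob if in contact 0.1012881554246908 1.0791496135637342
t 10.35 pos [ 0.515  -0.2621  0.1138] F [ 0.2 -0.6 -1. ] jig -0.0784 -0.1213
shift [-0.0018 -0.0018  0.0018]
turn [-0.0013  0.0012 -0.0127]
```

```bash
python3 -m inch '[[[-0.002,0,0],[0,0,0],0],[[-0.002,0,0],[0,0,0],0],[[0,0,0],[0,0,0],0],[[0,0,0],[0,0,0],0]]'
python3 k.py 1.1
```

```text
time: 10.75
tool_pos: [0.5166, -0.2619, 0.1135]
tool_rot: [-0.003, -0.051, 0.999, -0.0]
contact_force: [-9.2, -0.1, 5.0]
gripper_width: -0.002
grasp_force: 4.6
tool r,angle of knob if in contact 0.10082556262042043 1.0944322714246564
t 10.8 pos [ 0.5166 -0.2619  0.1135] F [-8.2 -1.2  6.2] jig -0.0769 -0.1208
shift [-0.0002 -0.0019  0.0015]
turn [ 0.0001 -0.0053 -0.0118]
```

Firm resistance at about 1.09 rad means the lever is at its last stop. I'll back off, rise, move aside and check.

```bash
python3 -m inch '[[[0.010,0,0],[0,0,0],0],[[0.015,0,0],[0,0,0],0],[[0,0,-0.045],[0,0,0],0],[[0,0,-0.045],[0,0,0],0],[[0,0,-0.045],[0,0,0],0],[[0.04,0,0],[0,0,0],0],[[0.04,0,0],[0,0,0],0],[[0.03,0,0],[0,0,0],0]]'
python3 -m inch '[[[0,0.045,0],[0,0,0],0],[[0,0.045,0],[0,0,0],0],[[0,0.045,0],[0,0,0],0],[[0,0.045,0],[0,0,0],0],[[0,0.045,0],[0,0,0],0],[[0,0.045,0],[0,0,0],0],[[0,0,0],[0,0,0],0]]'
python3 k.py 1.1
python3 -c "
from h import *
im,d=manip.grab_frame('top'); cv2.imwrite('pics/t4.png',cv2.resize(im[130:230,150:310,::-1],(800,500),interpolation=cv2.INTER_CUBIC))
im,d=manip.grab_frame('scene'); cv2.imwrite('pics/s4.png',cv2.resize(im[140:250,210:330,::-1],(640,587),interpolation=cv2.INTER_CUBIC))"
```

```text
time: 11.6
tool_pos: [0.3822, -0.2752, 0.2484]
tool_rot: [0.0, -0.051, 0.999, -0.0]
contact_force: [0.3, -0.7, 1.0]
gripper_width: 0.001
grasp_force: 0.0
time: 12.3
tool_pos: [0.3554, -0.0028, 0.2479]
tool_rot: [0.001, -0.056, 0.998, 0.001]
contact_force: [-0.4, 0.0, -0.1]
gripper_width: -0.001
grasp_force: 0.0
knob 62 [ 0.53916437 -0.26106644  0.10911114] lever 1.0938558225722175
tool r,angle of knob if in contact 0.23322717662977055 5.1869097717250705
t 12.35 pos [ 0.3558 -0.0049  0.2479] F [-0.3 -0.3 -0.3] jig -0.2739 0.1096
shift [-0.1319 -0.2747  0.1362]
turn [-0.0004  0.0013 -0.0053]
```

View pics/t4.png

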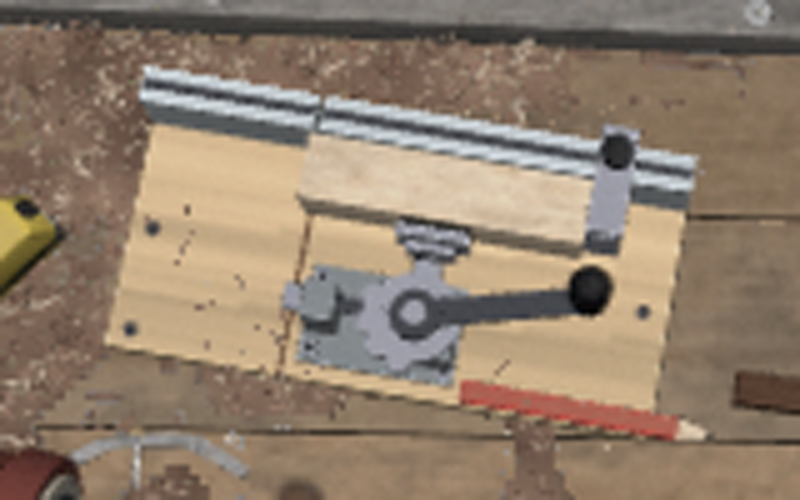

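View pics/s4.png

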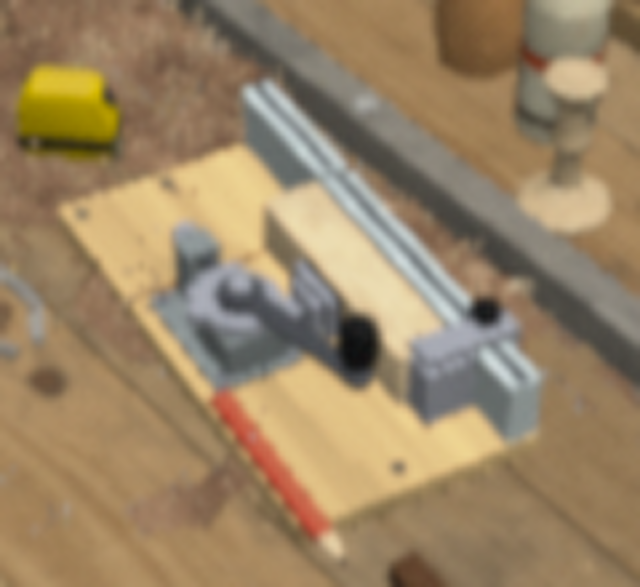

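The top view shows the lever along the bed, with its knob at (590,290) and a measured angle of 1.09 rad. The pad is against the blank, the blank lies flush along the fence with its end at the stop (590,240), and the pencil and caliper have not moved.

```bash
python3 -c "
from plant import manip
print(manip.job_done())"
```

```text
the job is handed in; nothing more can be done
None
```

The job is handed in at about 12.4 s on the robot's clock: the blank's end was pushed onto the length stop, and the lever is at its last stop (about 1.09 rad from the camera), locking the blank against the fence; I saw nothing else disturbed, but pad force isn't measurable and no verdict came back.

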